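Isolate the test station, load a module, re-energise

ROBOT

A 7-joint arm with a two-finger parallel gripper is mounted at the origin on a cart in front of the work surface, level with it; the furniture and walls round the work are solid. World frame = base frame: x ahead of the robot, y to its left, z up, the work surface at z = 0. Lengths are in m, angles in rad, forces in N, time in s.
With the tool pointing down it reaches from about 0.4 to 0.85 m from the base axis. Payload 4.5 kg.
Tool frame: the origin (TCP) lies midway between the tips of the shut fingers; the grasp point (between the pads) lies 19 mm behind it; z points along the fingers, y is the line along which they close (so a half turn about z gives the same grasp; the last joint's range is limited). The gripper opens to 88 mm and grips with 3 to 60 N. Pads are 18 mm wide; open, the fingers measure 123 mm over their backs; the gripper's body (75 mm by 187 mm) begins 45 mm behind the grasp point.
Start: joints at [1.293, 0.689, -0.195, 1.565, 0.157, 0.902, -0.215], TCP at [0.192, -0.595, 0.239] pointing down, gripper open.
Joint ranges: [-3.01, 3.01], [-0.46, 2.08], [-1.47, 1.51], [0.13, 2.56], [-1, 4.14], [0.04, 2.09], [-2.66, 2.66]. Speed limits (rad/s): [2.57, 2.57, 3.14, 3.14, 3.14, 3.14, 3.14].

INTERFACE

Orientations are given as a unit quaternion [x, y, z, w].
In Python, from plant import sensors, eyes, finish_job gives the robot as it stands.
- The arm moves only by the tool send_rows, never from a script. Its argument "rows" is text: rows parted by semicolons, each of 4 numbers parted by spaces: the shift along the tool's x, y, z normalised to -1 to 1, where 1 is 30 cm, then the turn about the tool's z normalised to -1 to 1, where 1 is 2 pi rad. A call has 1 to 10 rows; each row is the pose to reach, as a shift and turn from the pose commanded when the call began, along the tool's axes at that moment, turning the shorter way round; what a row does not reach only later rows make up. A row lasts 1/12 s, in which the tool goes at most 41.7 mm and 7.16 degrees, less where a joint would pass 70% of its speed; a pose out of reach is approached as far as the arm can. A call with a number of a shift or a turn outside -1 to 1 is refused whole. A call with a gripper value outside its range is refused whole. "jaw" is the closure, from -1 (fully open) to 1 (shut), set as the call begins (left out, the last holds). The fingers move at their own pace and stop on an object; "force" is the grip in N (left out, the last holds). Time passes only in rows, so rows that repeat a pose let the fingers close. It gives the time, the measured TCP pose, the force, the opening and the grip force at its end, in the units of the state.
- sensors.get_state(): the state, without advancing time (a new reading comes with each control period).
- eyes.snapshot(name): name is "side" or "top"; returns (picture, depth): 480x640x3 uint8, red, green, blue; 480x640 float32, m along the optical axis (not along the pixel's ray), 0 where there is no reading.
- eyes.calibration(name): a dict with "fov_y" (degrees; the focal length in pixels is half the picture's height over the tangent of half this angle, whatever the lens; pixels are square), "cx", "cy" (the principal point, pixels), "world_from_camera" (4x4, takes a point from camera to world coordinates). Camera axes: x right, y down, z forward; pixel columns grow to the right and rows downward; lengths in m; the calibration is good to about 2 mm. A picture is of the moment at which its call begins. calibration takes no time and is no camera call.
- finish_job(): hands the job in; it is judged then, once.
The state is a dict: "clock": time; "q": joint angles; "qd": joint speeds; "joint_torque": joint torques, N m; "tool_pos": TCP position; "eef_rot": TCP orientation; "contact_force": force on the tool from outside, world axes, zero at the start; "moment": the same for the moment, N m; "opening": opening from 0.0 (shut) to 1.0 (fully open); "finger_force": force on a finger pad.
Only numpy, scipy, OpenCV 4.12 (cv2) and the standard library are available. Lean on these libraries where they do the work, as an engineer would, in place of code of your own. Each camera call takes 0.05 s, during which the arm holds its last target. There are 200 camera calls.

TASK

The bench test station is live: turn its isolator handle off (pointer to the round dot mark), and only then move the finned metal module from its plastic carrier into the test bay, flat on the bay floor between the two side walls, about centred along them, either way round. The bay walls leave room for fingers only at the module's two ends, so set it down on the open bench and take it again by its ends. When it is in and released, turn the isolator back on (pointer to the bar mark), each time fully into its click, and leave the other things on the bench alone.

Things in the scene. Friction and masses are not known exactly. Their poses are not given: they have to be found in the camera images.
- isolator_box: fixed grey switch box 104 x 104 mm, 48 mm high, on the bench, with a black rotary handle on top and two cable glands on its +x side. Origin: centre of its underside, under the handle axis; z up. A short black bar mark (ON) is on the top at its -x edge, a round black dot mark (OFF) at its -y edge.
- isolator_handle (a joint): turn of the black handle about the box's vertical axis, rad: 0 = ON, as it starts (pointer to the box's -x, the bar mark), 1.571 = OFF (pointer to the box's -y, the dot mark); grows counter-clockwise seen from above. End stops at both; a spring click draws it to the nearer one from about 0.785, torque about 0.2 N m.
- handle_grip (a point): point on the handle's turning axis at mid-height of its grip bar, 71.5 mm above the bench. The bar is 18 mm wide, 26 mm high (58 to 82.5 mm above the bench), and runs along the point's x from +25 mm to the pointed end at -38 mm; a 48 mm disc lies under it, 49.5 to 57.5 mm above the bench. The point turns with the handle; its -x is the pointer's direction.
- module: loose bare aluminium converter module 62 (x) x 44 (y) x 32 (z) mm with six cooling fins along x on top (solid body 24 mm high, fins above it), 0.15 to 0.3 kg. Origin: centre of its underside. Starts upright in the carrier, its x along the carrier's x.
- carrier: fixed grey plastic cradle, base plate 112 x 60 x 8 mm, with two end walls (44 mm wide, 36 mm above the plate) at x = +-34 to 42 mm that cover the module's ends; the module stands on the plate between them and its long sides are free. Origin: centre of its underside, z up.
- test_bay: fixed test bay: black base plate 116 (x) x 96 (y) x 8 mm, with two grey side walls along x: 50 mm long, from y = +-25 mm outward, 36 mm above the plate, with white lips above flaring outward to 42 mm above the plate. The module stands on the plate between the walls (50 mm apart) with its 62 mm length along x, its ends standing 6 mm out past the walls. Origin: centre of its underside, z up.
- air_hose: fixed black hose hanging from the shelf behind the work: a solid obstacle between x = 0.61 and 0.75, y = -0.13 and 0.08, from 0.12 to 0.65 m above the bench; keep the wrist clear of it when crossing. Origin of no use
- usb_stick: bystander: black memory stick 17 x 55 x 8 mm, lying; origin centre of underside
- tweezers: bystander: black tweezers 15 x 131 x 10 mm, lying; origin centre of underside
- ipa_bottle: bystander: white bottle with a blue pointed spout, 52 mm across, 150 mm high, standing; origin centre of underside
- parts_tin: bystander: round shallow tin 68 mm across, 20 mm high; origin centre of underside
- driver: bystander: black screwdriver 22 x 222 x 22 mm, lying; origin centre of underside
Not all that is in view belongs to the job. Of the things shaped like the module, the aluminium one is meant.

How it is judged:
On the way, in this order (a step that is already met when the one before it is completed fails the run):
1. the isolator is off, in its click, with the module still out of the bay (value of joint isolator_handle above 1.45 rad and horizontal distance between module and test_bay above 0.08 m), for 0.2 s.
2. the module stands on the bare bench, let go, with the isolator off (value of joint isolator_handle above 1.45 rad and height (world z) of module below 0.006 m and angle between module's own z axis and vertical below 0.1 rad and contact force between module and the fingers below 0.05 N and linear speed of module below 0.02 m/s), for 0.1 s.
3. the module stands in the bay, let go, with the isolator still off (value of joint isolator_handle above 1.45 rad and z of module in the frame of test_bay between 0.005 and 0.011 m and x of module in the frame of test_bay between -0.012 and 0.012 m and y of module in the frame of test_bay between -0.0055 and 0.0055 m and angle between the x axis of module and the x axis of test_bay, either way round below 0.17 rad and angle between module's own z axis and vertical below 0.1 rad and contact force between module and the fingers below 0.05 N and linear speed of module below 0.02 m/s), for 0.2 s.
At the end, for the whole second after the job is handed in: The isolator is on (joint below 0.12 rad) and the module rests upright on the bay floor between its walls: within 12 mm of centre along the bay and 5.5 mm across, its length within 0.17 rad of the bay's, tilt under 0.1 rad, at rest (value of joint isolator_handle below 0.12 rad and linear speed of module below 0.02 m/s and z of module in the frame of test_bay between 0.005 and 0.011 m and x of module in the frame of test_bay between -0.012 and 0.012 m and y of module in the frame of test_bay between -0.0055 and 0.0055 m and angle between the x axis of module and the x axis of test_bay, either way round below 0.17 rad and angle between module's own z axis and vertical below 0.1 rad); the robot touches nothing.
It fails at once if a bystander (stick, tweezers, bottle, tin, driver) is moved by more than 30 mm or the bottle tipped over (distance of any of usb_stick, tweezers, ipa_bottle, parts_tin, driver from where it was at the start of the episode above 0.03 m or angle between ipa_bottle's own z axis and vertical above 0.5 rad).
It fails at once if the module is tipped over (angle between module's own z axis and vertical above 1 rad).
It also fails if it takes over 72 s, if anything falls off the work surface, if the arm or the gripper's body presses on something with over 40 N, if the wrist force passes 120 N, or if a joint passes its speed limit or range.

## Working session

There is one attempt and no reset: what is moved stays moved. The work goes in short steps, Python scripts to look and compute and a tool call to move; the robot and the scene stay as the last step left them, time stands still between calls to the robot, and variables do not carry over. Pictures are saved under pics/ and viewed, at most 10 in all, crops included, and the job is handed in when it is done.

Besides the shell and the picture viewer there is one more tool, called after "Emit:" as name(argument=value, ...) on one line, values as JSON. send_rows: Moves the arm, as the interface text tells. Scaled input: -1 to 1 covers 30 cm each way for a shift and 2 pi rad each way for a turn. Its arguments: {"type":"object","properties":{"rows":{"type":"string"},"jaw":{"type":"number"},"force":{"type":"number"}},"required":["rows"]}

```bash
mkdir -p pics; ls; python3 - <<'E'
from plant import sensors, eyes
import cv2,numpy as np
s=sensors.get_state();print(s)
for n in("top","side"):
    p,d=eyes.snapshot(n);cv2.imwrite(f"pics/{n}0.png",p[:,:,::-1]);np.save(f"{n}0.npy",d);print(eyes.calibration(n))
E
```

```text
pics
{'clock': 0.0, 'q': array([ 1.29280187,  0.68999024, -0.19449043,  1.56635705,  0.15731012,
        0.90251428, -0.21508355]), 'qd': array([-0.00025326, -0.00032534, -0.00056107, -0.00039777, -0.00051713,
       -0.0019975 , -0.00015974]), 'joint_torque': array([ 1.30029157e-04, -5.27564907e+01, -1.26723614e+00, -1.53429902e+01,
       -5.27932984e-02,  6.50344271e-03,  1.67278654e-04]), 'tool_pos': array([ 0.19146734, -0.59427062,  0.23790208]), 'eef_rot': array([ 9.87865152e-01,  1.55311172e-01, -2.24877449e-04, -9.11411344e-04]), 'contact_force': array([-0.69960778, -0.51364102, -0.3818564 ]), 'moment': array([-0.00637341, -0.03522896, -0.01533168]), 'finger_force': 0.0, 'opening': 0.9989572056323732}
{'fov_y': 48.32322904395194, 'cx': 306.8165207758372, 'cy': 241.81363212051764, 'world_from_camera': array([[-0.00370568, -0.99618663,  0.08716919,  0.49738437],
       [-0.99998083,  0.00325907, -0.00526521,  0.12055055],
       [ 0.00496104, -0.08718703, -0.99617961,  1.33490212],
       [ 0.        ,  0.        ,  0.        ,  1.        ]])}
{'fov_y': 46.04410506516819, 'cx': 317.2394336410549, 'cy': 241.016245259396, 'world_from_camera': array([[-0.83850565, -0.37053176,  0.39951782, -0.04877159],
       [-0.54462867,  0.54708362, -0.63567218,  1.11624081],
       [ 0.01696707, -0.75060358, -0.66053493,  1.12156767],
       [ 0.        ,  0.        ,  0.        ,  1.        ]])}
```

View pics/top0.png

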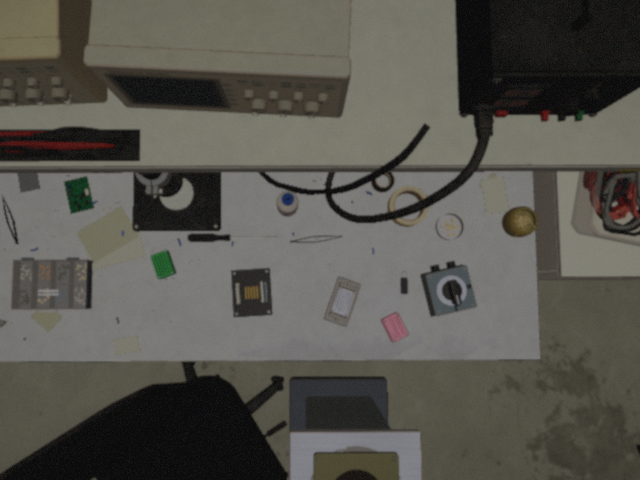

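View pics/side0.png

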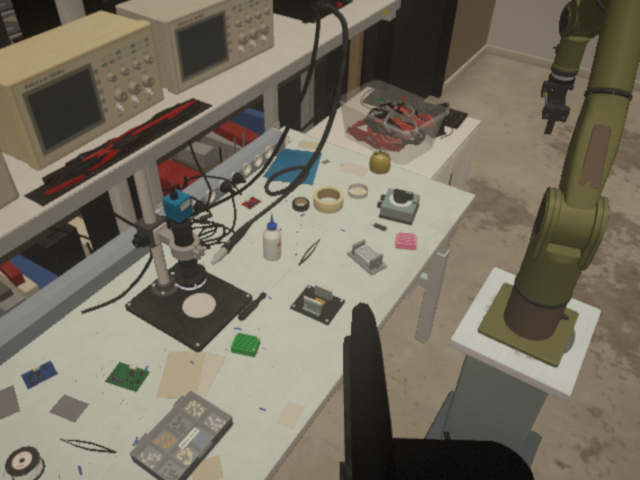

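The top view shows the bay at (251,292), the carrier with the module at (343,300) and the isolator at (448,288). The pink (395,327) and green (163,264) blocks are decoys. I'll zoom in on the three.

```bash
cat > h.py <<'E'
from plant import sensors, eyes
import cv2,numpy as np
def cloud(n,d):
    c=eyes.calibration(n);f=240/np.tan(np.radians(c["fov_y"]/2))
    v,u=np.mgrid[:480,:640];P=np.stack([(u-c["cx"])/f*d,(v-c["cy"])/f*d,d],-1)
    T=c["world_from_camera"];return P@T[:3,:3].T+T[:3,3]
def px(n,p):
    c=eyes.calibration(n);f=240/np.tan(np.radians(c["fov_y"]/2));T=np.linalg.inv(c["world_from_camera"])
    q=T[:3,:3]@np.array(p)+T[:3,3];return q[0]/q[2]*f+c["cx"],q[1]/q[2]*f+c["cy"]
def ray(n,u,v,z):
    c=eyes.calibration(n);f=240/np.tan(np.radians(c["fov_y"]/2));T=c["world_from_camera"]
    r=T[:3,:3]@np.array([(u-c["cx"])/f,(v-c["cy"])/f,1]);o=T[:3,3];return o+r*(z-o[2])/r[2]
E
python3 - <<'E'
from h import *
p=cv2.imread("pics/top0.png")
cs=[cv2.resize(p[y-32:y+33,x-32:x+33],(390,390),interpolation=cv2.INTER_CUBIC) for x,y in((251,292),(343,300),(448,288))]
cs=[cv2.resize(c,(266,266)) for c in cs]
d=np.load("top0.npy");C=cloud("top",d)
p2=cv2.imread("pics/side0.png")
ss=[cv2.resize(p2[y-32:y+33,x-32:x+33],(266,266),interpolation=cv2.INTER_CUBIC) for x,y in((318,303),(367,255),(399,205))]
im=np.vstack([np.hstack(cs),np.hstack(ss)]);cv2.imwrite("pics/crop0.png",np.clip(im*1.5,0,255).astype('uint8'))
for x,y in((251,292),(343,300),(448,288)):
    print(np.round(C[y-24:y+25:3,x-27:x+28:3,2]*1000).astype(int))
for n in("top","side"):
    D=cloud(n,np.load(n+"0.npy"))
    for nm,b in dict(bay=(.35,.5,.08,.3),car=(.3,.5,-.08,.08),iso=(.35,.55,-.35,-.15)).items():
        m=(D[...,0]>b[0])&(D[...,0]<b[1])&(D[...,1]>b[2])&(D[...,1]<b[3])
        bench=m&(abs(D[...,2])<.005)
        print(n,nm,"bench z",np.median(D[bench][:,2]))
        for lo,hi in((.005,.012),(.028,.055),(.055,.1)):
            q=D[m&(D[...,2]>lo)&(D[...,2]<hi)][:,:2]
            if len(q)>8:
                r=cv2.minAreaRect(q.astype(np.float32)*1000);print(lo,len(q),np.round(r[0],1),np.round(r[1],1),round(r[2],1))
E
```

```text
[[   1   -1   -7    4    3   -1   -5   -3    1    1   -1    8    8    8
     3    5   -1   -3    2]
 [  -3    2    3    7   11    9    3    3    8    7   10    6   10    4
     5    7   -1   -1    1]
 [  -3   -3    1    8    2    8    7    5    7    8    5   12    3    4
     5    6   -5   -5   -3]
 [   1    4    4    9   10    7    4    6    8    9    7    3   10    4
    11    5   -4    2    0]
 [  -2   -2    5    8   13   11    8    7    8    5    6   11    5    7
     5   10   -2   -3   -4]
 [  -1   -6    1    3   49   34    7    6   12    9    6    7   47   28
    14    4   -3    4   -4]
 [  -3   -4    0   10   45   34    8    7    9    8    9    9   48   37
    11    4   -1    0   -3]
 [  -1   -1   -4    6   51   42    9    5   13 1335    6   10   44   38
    16    8    3    5   -1]
 [   0    0   -3    8   47   44    9   10    6   11   12    6   44   41
    17    2    1   -3   -6]
 [  -4   -2   -2    3   43   45   12    9    9    7    7    3   37   44
    16   12   -5   -1   -9]
 [   0   -2   -2    7   37   45    4    7    5    8    3    4    6 1335
    10    7   -1    1   -1]

[... 4143 characters left out ...]
0.0005732554323912842
0.005 312 [413.9  -0.7] [172.1 157.2] 1.6
0.028 525 [454.1 -15.6] [144.5  82.6] 78.5
top iso bench z -0.00040132993624686364
0.005 163 [ 450.7 -251. ] [196.9 196.7] 0.6
0.028 1591 [ 498.2 -229.2] [115.9 106. ] 12.1
0.055 355 [ 500.9 -219.8] [91.9 52.6] 39.3
side bay bench z 0.00016886418290584793
0.005 504 [425.4 196.9] [207.8 147.7] 89.4
0.028 207 [480.7 256.5] [41.  72.1] 3.0
side car bench z -5.6998970092925205e-05
0.005 221 [409.8  -1.2] [156.7 179.4] 89.5
0.028 382 [447.6 -14.8] [155.5  89.9] 76.3
side iso bench z -0.0004551532764721644
0.005 113 [ 442.  -250.7] [176.1 197.2] 0.9
0.028 627 [ 496.  -223.7] [119.7 112.4] 12.4
0.055 222 [ 482.8 -217.8] [63.4 45.1] 6.9
```

View pics/crop0.png

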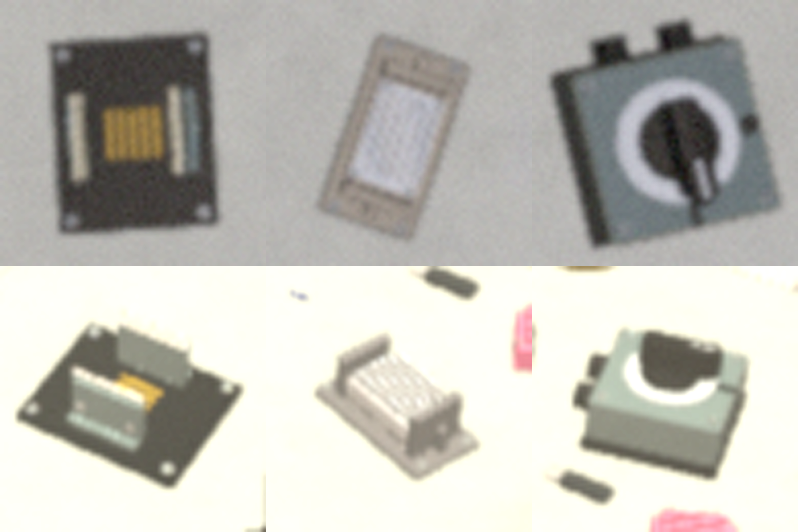

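```bash
cat >> h.py <<'E'
def blob(n,im,pt,f,z,r=45,k=6,bgmax=None,name=None):
    """upsampled threshold blob round pt: f(bgr float)->mask; returns world rect at height z (mm)"""
    x,y=pt;c=cv2.resize(im[y-r:y+r,x-r:x+r],None,fx=k,fy=k,interpolation=cv2.INTER_CUBIC);c=cv2.GaussianBlur(c,(0,0),3)
    m=f(c.astype(float)).astype(np.uint8);m=cv2.morphologyEx(m,cv2.MORPH_OPEN,np.ones((13,13)))
    cs,_=cv2.findContours(m,cv2.RETR_EXTERNAL,cv2.CHAIN_APPROX_NONE);q=max(cs,key=cv2.contourArea)[:,0]
    w=np.array([ray(n,(a+.5)/k-.5+x-r,(b+.5)/k-.5+y-r,z)[:2] for a,b in q])*1000
    t=cv2.minAreaRect(w.astype(np.float32));M=cv2.moments(w.astype(np.float32).reshape(-1,1,2))
    print(name,np.round(t[0],1),np.round(t[1],1),round(t[2],2),"centroid",round(M["m10"]/M["m00"],1),round(M["m01"]/M["m00"],1),"area",round(abs(M["m00"])))
    return w
E
python3 - <<'E'
from h import *
p=cv2.imread("pics/top0.png")
for x,y in((251,320),(235,305),(245,265),(343,300),(330,315),(343,281),(430,300),(465,300),(452,290),(300,300),(400,270)):print((x,y),p[y,x])
g=lambda c:c.mean(2)
blob("top",p,(251,292),lambda c:g(c)<95,.008,name="bay")
blob("top",p,(343,300),lambda c:c[...,0]-c[...,2]<-4,.008,name="car?")
blob("top",p,(343,300),lambda c:g(c)<137,.008,name="car dark")
blob("top",p,(448,288),lambda c:c[...,0]-c[...,2]>9,.048,name="box blue")
blob("top",p,(448,288),lambda c:g(c)<110,.048,name="box dark")
print([np.round(px("top",(.5,-.22,z))) for z in(0,.0482,.0825)])
for f in np.arange(0,1):pass
r=p[265:310:3,418:482:4].astype(int);print((r[...,0]-r[...,2]));print(r.mean(2).astype(int))
E
```

```text
(251, 320) [120 123 124]
(235, 305) [38 39 42]
(245, 265) [118 120 122]
(343, 300) [128 125 125]
(330, 315) [ 90  95 102]
(343, 281) [ 93  99 104]
(430, 300) [40 43 43]
(465, 300) [84 81 76]
(452, 290) [36 37 40]
(300, 300) [122 123 124]
(400, 270) [120 122 123]
bay [489.4 251.2] [118.2  98.4] 3.49 centroid 489.4 251.1 area 11307
car? [466.7  27.3] [ 63.1 115.2] 70.57 centroid 466.5 27.3 area 6598Traceback (most recent call last):
  File "<stdin>", line 7, in <module>
  File "h.py", line 18, in blob
    w=np.array([ray(n,(a+.5)/k-.5+x-r,(b+.5)/k-.5+y-r,z)[:2] for a,b in q])*1000
                ~~~^^^^^^^^^^^^^^^^^^^^^^^^^^^^^^^^^^^^^
  File "h.py", line 11, in ray
    c=eyes.calibration(n);f=240/np.tan(np.radians(c["fov_y"]/2));T=c["world_from_camera"]
ValueError: time passes only in moves, steps and waits
```

```bash
python3 - <<'E'
from plant import eyes
import pickle
pickle.dump({n:eyes.calibration(n) for n in("top","side")},open("cal.pkl","wb"))
E
sed -i 's/eyes.calibration(n)/CAL[n]/g; 2a import pickle; CAL=pickle.load(open("cal.pkl","rb"))' h.py
cat > m1.py <<'E'
from h import *
p=cv2.imread("pics/top0.png")
g=lambda c:c.mean(2)
blob("top",p,(251,292),lambda c:g(c)<82,.008,name="bay")
blob("top",p,(343,300),lambda c:g(c)<112,.008,name="car dark")
blob("top",p,(343,300),lambda c:(c[...,0]-c[...,2]>-2)&(g(c)>110),.030,r=16,name="module")
blob("top",p,(448,288),lambda c:c[...,0]-c[...,2]>4,.048,name="box blue")
blob("top",p,(448,288),lambda c:g(c)<100,.048,name="box dark")
blob("top",p,(453,290),lambda c:(g(c)<58),.06,r=22,name="handle")
q=cv2.imread("pics/side0.png")
blob("side",q,(318,303),lambda c:g(c)<105,.008,name="bay side")
print("ring px")
r=p[265:318:3,418:482:3].astype(int);print((r[...,0]-r[...,2]));print(r.mean(2).astype(int))
E
python3 m1.py
```

```text
bay [489.2 251.2] [116.1  96.1] 3.54 centroid 489.4 251.2 area 10759
car dark [466.8  27.8] [ 65.4 117.1] 70.19 centroid 466.6 27.7 area 7323
module [466.3  26.9] [40.4 60. ] 71.02 centroid 466.0 27.2 area 2228
box blue [ 492.8 -231.4] [98.1 98.6] 12.2 centroid 494.2 -228.9 area 6690
box dark [ 499.4 -223. ] [122.4 117.1] 12.87 centroid 495.9 -223.6 area 13002
handle [ 485.8 -235.3] [61.7 43.1] 37.74 centroid 490.6 -230.2 area 1576
bay side [487.1 253.5] [115.8 104.6] 3.42 centroid 487.0 255.5 area 11118
ring px
[[ -3  -2  -3  -2  -3  -2  -1  -3  -2  -1   1   0  -1  -3  -3  -3  -2  -3
   -4  -2  -2  -6]
 [ -2  -1  -3  -4  -1  -1   0  -2  -3  -2  -3   0   3   5   8   6   0  -2
   -2  -3  -3  -3]
 [ -3  -3  -3  -4  -1  -4  -6   1   4   7   7  11   8  11   9   8   8  -2
   -4  -4  -3  -4]
 [ -3  -4  -2   0   3   7   9   9   7   8   9   9   8   9   9   9   8  -3
   -3  -4  -2  -2]
 [ -1   0  -4   6   6   9  10   9   9   8   7   8   6   9   9  10   8  -1
   -2  -4  -2  -4]
 [ -3  -3   0   1   7   8   9   7   6   7   6   3   4   5   6   8   8   4
   -6  -2  -3  -4]
 [ -2  -2  -3  -3  10   
[... 2067 characters left out ...]
2  10  36  78  70 129  96  79
   80 113 120 121]
 [119 120 118  48  45  81  82 115 131 103  44  25  31  97  72 126  80  79
   77 108 119 119]
 [121 120 121  63  37  77  79  82 121 134 130  90  23  86  55  82  78  77
   75  91 123 121]
 [123 122 121  89  36  70  81  80  80 100 123 122  64  52  63  77  76  79
   85  80 121 123]
 [123 122 123 111  35  62  80  81  78  78  81  79  63  65  77  78  78  80
   89 104 122 123]
 [122 122 122 121  43  45  79  86  81  80  81  79  70  63  90 107 115 117
  121 123 120 122]
 [123 124 123 121  62  35  76  84  81  85  94 108 118 121 121 121 122 122
  121 123 122 124]
 [121 123 123 122 101  94 107 109 117 121 123 119 120 120 121 123 122 122
  122 121 122 121]]
```

```bash
cat > m2.py <<'E'
from h import *
def ringc(n,im,pt,z,thr,r=20,k=8):
    x,y=pt;c=cv2.resize(im[y-r:y+r,x-r:x+r],None,fx=k,fy=k,interpolation=cv2.INTER_CUBIC).mean(2)
    m=(c>thr).astype(np.uint8)
    nb,l,st,ce=cv2.connectedComponentsWithStats(m)
    for i in range(1,nb):
        a=st[i]
        if a[4]>300 and a[0]>2 and a[1]>2 and a[0]+a[2]<2*r*k-2 and a[1]+a[3]<2*r*k-2:
            q=max(cv2.findContours((l==i).astype(np.uint8),cv2.RETR_EXTERNAL,cv2.CHAIN_APPROX_NONE)[0],key=len)[:,0]
            w=np.array([ray(n,(u+.5)/k-.5+x-r,(v+.5)/k-.5+y-r,z)[:2] for u,v in q])*1000
            h=cv2.convexHull(w.astype(np.float32));e=cv2.fitEllipse(w.astype(np.float32));print(n,"ell",np.round(e[0],1),np.round(e[1],1),"circle",cv2.minEnclosingCircle(h),a[4])
p=cv2.imread("pics/top0.png");ringc("top",p,(450,290),.0485,103)
ringc("top",p,(450,290),.0485,108)
q=cv2.imread("pics/side0.png");print(np.round(px("side",(.494,-.226,.0485))))
for n,im in(("top",p),("side",q)):
    D=cloud(n,np.load(n+"0.npy"));m=(D[...,2]>.070)&(D[...,2]<.095)&(abs(D[...,0]-.494)<.07)&(abs(D[...,1]+.226)<.07)
    w=D[m][:,:2]*1000;print(n,len(w),cv2.minAreaRect(w.astype(np.float32)),w.mean(0),np.median(D[m][:,2]))
    m=(D[...,2]>.043)&(D[...,2]<.053)&(abs(D[...,0]-.494)<.075)&(abs(D[...,1]+.226)<.075)
    w=D[m][:,:2]*1000;print(n,len(w),cv2.minAreaRect(w.astype(np.float32)))
# box dark outline check: project candidate
for cx,cy,yaw in((.494,-.226,12.5),):
    R=np.array([[np.cos(np.radians(yaw)),-np.sin(np.radians(yaw))],[np.sin(np.radians(yaw)),np.cos(np.radians(yaw))]])
    im=cv2.resize(p[255:325,412:487],None,fx=8,fy=8,interpolation=cv2.INTER_CUBIC)
    for z,pts in((.048,[(-.052,-.052),(-.052,.052),(.052,.052),(.052,-.052)]),(.0825,[(-.038,0),(-.028,.009),(.025,.009),(.025,-.009),(-.028,-.009)])):
        P=np.array([px("top",(*(R@np.array(a)+(cx,cy)),z)) for a in pts]);P=((P-(412,255)+.5)*8).astype(np.int32)
        cv2.polylines(im,[P],True,(0,0,255),1)
    cv2.imwrite("pics/box1.png",np.clip(im*1.5,0,255).astype(np.uint8))
E
python3 m2.py
```

```text
top ell [ 492.9 -232. ] [67.3 67.8] circle ((492.5556945800781, -232.061279296875), 36.832035064697266) 21066
top ell [ 492.9 -232. ] [66.4 66.8] circle ((492.61016845703125, -231.96478271484375), 36.32349395751953) 19294
[399. 200.]
top 221 ((487.8797302246094, -232.11668395996094), (61.61077880859375, 19.948585510253906), 12.636650085449219) [ 488.79990141 -230.48597389] 0.08091768878632188
top 1389 ((493.40887451171875, -230.43003845214844), (103.76864624023438, 105.09516143798828), 12.591286659240723)
side 122 ((484.00299072265625, -226.74119567871094), (63.2161865234375, 26.966875076293945), 6.892031192779541) [ 482.58511173 -225.2355635 ] 0.07905637750790828
side 436 ((492.01727294921875, -224.74574279785156), (110.69247436523438, 112.46922302246094), 12.824801445007324)
```

View pics/box1.png

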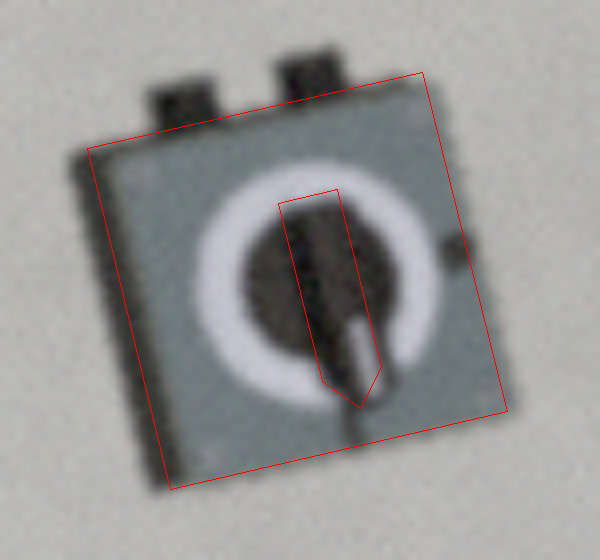

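The box fit now agrees across methods. The handle axis is at (0.493, -0.232) with yaw 12.6°. The ring centre is off the drawn guess by 6 mm in y, so I take the ring.

```bash
cat > go.py <<'E'
import sys
from plant import sensors
import numpy as np
from scipy.spatial.transform import Rotation as R
s=sensors.get_state();r=R.from_quat(s["eef_rot"]);X=r.as_matrix()
yaw=np.degrees(np.arctan2(X[1,0],X[0,0]))
print("t",round(s["clock"],2),"p",np.round(s["tool_pos"],4),"yaw",round(yaw,2),"F",np.round(s["contact_force"],1),"open",round(s["opening"],3),"tilt",round(np.degrees(np.arccos(-X[2,2])),2),"q7",round(s["q"][6],2))
if len(sys.argv)>4:
    x,y,z,w=map(float,sys.argv[1:5]);d=np.array([x,y,z])-s["tool_pos"];l=X.T@d/.3
    t=-((w-yaw+180)%360-180)/360
    print("rows:",*np.round(l,4),round(t,4),"min rows",np.ceil(max(np.linalg.norm(d)/.0417,abs(t)*360/7.16)))
E
python3 go.py .40 -.36 .20 12.6; python3 go.py .493 -.232 .13 12.6
```

```text
t 0.1 p [ 0.1915 -0.5944  0.238 ] yaw 17.87 F [ 0.3  0.6 -0.5] open 0.999 tilt 0.09 q7 -0.22
rows: 0.9012 -0.5301 0.1274 0.0146 min rows 8.0
t 0.1 p [ 0.1915 -0.5944  0.238 ] yaw 17.87 F [ 0.3  0.6 -0.5] open 0.999 tilt 0.09 q7 -0.22
rows: 1.3272 -0.8407 0.3612 0.0146 min rows 12.0
```

Emit:
send_rows(rows="0.9 -0.53 0.127 0.0146;0.9 -0.53 0.127 0.0146;0.9 -0.53 0.127 0.0146;0.9 -0.53 0.127 0.0146;0.9 -0.53 0.127 0.0146;0.9 -0.53 0.127 0.0146;0.9 -0.53 0.127 0.0146;0.9 -0.53 0.127 0.0146;0.9 -0.53 0.127 0.0146;0.9 -0.53 0.127 0.0146", jaw=-1)

```text
clock: 0.93
tool_pos: [0.4009, -0.3591, 0.2002]
eef_rot: [0.994, 0.112, -0.0, -0.0]
contact_force: [0.0, 0.3, -0.9]
opening: 0.997
finger_force: 0.0
```

```bash
python3 go.py .493 -.232 .12 12.6
```

```text
t 0.93 p [ 0.4009 -0.3591  0.2002] yaw 12.84 F [ 0.   0.3 -0.9] open 0.997 tilt 0.06 q7 -0.82
rows: 0.3937 -0.3447 0.2676 0.0007 min rows 5.0
```

Emit:
send_rows(rows="0.394 -0.345 0.267 0.0007;0.394 -0.345 0.267 0.0007;0.394 -0.345 0.267 0.0007;0.394 -0.345 0.267 0.0007;0.394 -0.345 0.267 0.0007;0.394 -0.345 0.267 0.0007;0.394 -0.345 0.35 0.0007;0.394 -0.345 0.42 0.0007;0.394 -0.345 0.455 0.0007;0.394 -0.345 0.455 0.0007")

```text
clock: 1.77
tool_pos: [0.49, -0.2364, 0.0628]
eef_rot: [0.994, 0.106, -0.002, 0.0]
contact_force: [-0.1, 0.6, -0.2]
opening: 1.001
finger_force: 0.0
```

```bash
python3 - <<'E'
from h import *
for n in("top","side"):
    p,d=eyes.snapshot(n);cv2.imwrite(f"pics/{n}1.png",p[:,:,::-1])
x,y=448,288
a=cv2.resize(cv2.imread("pics/top1.png")[y-50:y+50,x-50:x+50],(400,400),interpolation=cv2.INTER_CUBIC)
x,y=399,195
b=cv2.resize(cv2.imread("pics/side1.png")[y-50:y+50,x-50:x+50],(400,400),interpolation=cv2.INTER_CUBIC)
cv2.imwrite("pics/c1.png",np.hstack([a,b]))
E
python3 go.py .493 -.232 .063 12.6
```

```text
t 1.87 p [ 0.492  -0.2359  0.0647] yaw 12.2 F [-0.3  0.   0.1] open 1.0 tilt 0.07 q7 -1.1
rows: 0.0061 -0.012 0.0057 -0.0011 min rows 1.0
```

View pics/c1.png

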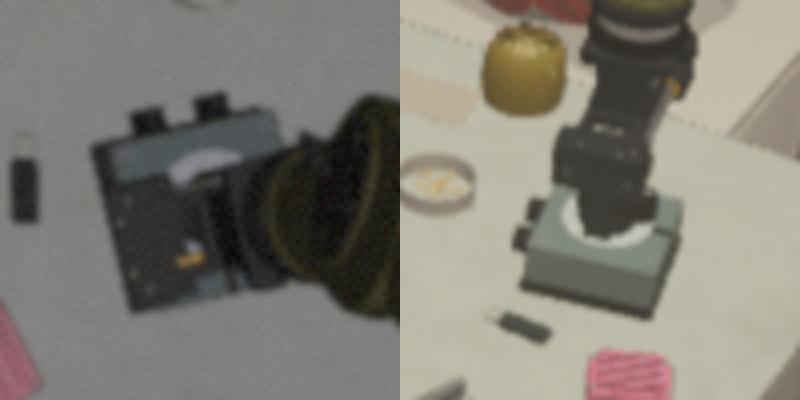

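The gripper sits over the handle, as both crops show. I'll trim 4 mm and close.

Emit:
send_rows(rows="0.006 -0.012 0.006 -0.001;0.006 -0.012 0.006 -0.001;0.006 -0.012 0.006 -0.001")

```text
clock: 2.12
tool_pos: [0.4943, -0.23, 0.0632]
eef_rot: [0.994, 0.111, 0.001, 0.0]
contact_force: [0.6, 0.1, -0.0]
opening: 1.002
finger_force: 0.0
```

Emit:
send_rows(rows="0 0 0 0;0 0 0 0;0 0 0 0;0 0 0 0;0 0 0 0;0 0 0 0;0 0 0 0;0 0 0 0", jaw=1, force=25)

```text
clock: 2.78
tool_pos: [0.4937, -0.23, 0.0623]
eef_rot: [0.994, 0.111, -0.0, 0.0]
contact_force: [-0.2, -0.1, 0.4]
opening: 0.42
finger_force: 0.0
```

```bash
python3 go.py .493 -.232 .063 12.6
```

```text
t 2.78 p [ 0.4937 -0.23    0.0623] yaw 12.71 F [-0.2 -0.1  0.4] open 0.42 tilt 0.0 q7 -1.1
rows: -0.0036 0.0059 -0.0024 0.0003 min rows 1.0
```

Emit:
send_rows(rows="-0.003 0.006 0 0;-0.003 0.006 0 0;-0.003 0.006 0 0;-0.003 0.006 0 0;-0.003 0.006 0 0;-0.003 0.006 0 0")

```text
clock: 3.28
tool_pos: [0.4925, -0.2301, 0.0622]
eef_rot: [0.994, 0.111, -0.001, -0.001]
contact_force: [-2.5, 5.6, 3.4]
opening: 0.205
finger_force: 25.0
```

```bash
python3 go.py .493 -.232 .063 12.6
```

```text
t 3.28 p [ 0.4925 -0.2301  0.0622] yaw 12.79 F [-2.5  5.6  3.4] open 0.205 tilt 0.17 q7 -1.1
rows: 0.0001 0.0066 -0.0025 0.0005 min rows 1.0
```

Emit:
send_rows(rows="0 -0.005 0 -0.017;0 -0.005 0 -0.034;0 -0.005 0 -0.051;0 -0.005 0 -0.068;0 -0.005 0 -0.085;0 -0.005 0 -0.102;0 -0.005 0 -0.119;0 -0.005 0 -0.136;0 -0.005 0 -0.153;0 -0.005 0 -0.17")

```text
clock: 4.12
tool_pos: [0.492, -0.2294, 0.0623]
eef_rot: [0.797, 0.604, -0.0, -0.001]
contact_force: [-2.9, 5.8, 3.2]
opening: 0.198
finger_force: 25.0
```

```bash
python3 go.py .493 -.23 .063 105.6
```

```text
t 4.12 p [ 0.492  -0.2294  0.0623] yaw 74.28 F [-2.9  5.8  3.2] open 0.198 tilt 0.11 q7 -0.45
rows: -0.0009 0.0037 -0.0025 -0.087 min rows 5.0
```

Emit:
send_rows(rows="0 0 0 -0.017;0 0 0 -0.034;0 0 0 -0.051;0 0 0 -0.068;0 0 0 -0.08;0 0 0 -0.086;0 0 0 -0.086;0 0 0 -0.086;0 0 0 -0.086")

```text
clock: 4.87
tool_pos: [0.4916, -0.2295, 0.0622]
eef_rot: [0.61, 0.792, 0.0, -0.001]
contact_force: [-3.0, 4.3, 4.0]
opening: 0.203
finger_force: 25.3
```

Emit:
send_rows(rows="0 0 0 0;0 0 0 0;0 0 0 0;0 0 0 0;0 0 0 0;0 0 -0.05 0;0 0 -0.12 0;0 0 -0.2 0;0 0 -0.3 0;0 0 -0.4 0", jaw=-1)

```text
clock: 5.7
tool_pos: [0.4924, -0.2305, 0.1832]
eef_rot: [0.61, 0.793, -0.0, -0.001]
contact_force: [0.6, -0.2, -0.3]
opening: 0.938
finger_force: 0.0
```

```bash
python3 go.py .4666 .0272 .12 -19.4
```

```text
t 5.7 p [ 0.4924 -0.2305  0.1832] yaw 104.89 F [ 0.6 -0.2 -0.3] open 0.938 tilt 0.06 q7 0.06
rows: 0.852 0.1377 0.2111 0.3452 min rows 18.0
```

Emit:
send_rows(rows="0.852 0.138 0 0.3452;0.852 0.138 0 0.3452;0.852 0.138 0 0.3452;0.852 0.138 0 0.3452;0.852 0.138 0 0.3452;0.852 0.138 0 0.3452;0.852 0.138 0 0.3452;0.852 0.138 0 0.3452;0.852 0.138 0 0.3452;0.852 0.138 0 0.3452")

```text
clock: 6.53
tool_pos: [0.4674, 0.0278, 0.1824]
eef_rot: [0.959, 0.284, 0.0, 0.0]
contact_force: [0.3, -0.3, 0.5]
opening: 0.997
finger_force: 0.0
```

```bash
python3 go.py .4666 .0285 .1 -19.4; python3 - <<'E'
from h import *
p,d=eyes.snapshot("top");cv2.imwrite("pics/top2.png",p[:,:,::-1]);q,e=eyes.snapshot("side");cv2.imwrite("pics/side2.png",q[:,:,::-1])
a=cv2.resize(p[225:350,365:490,::-1],(400,400),interpolation=cv2.INTER_CUBIC)
b=cv2.resize(q[150:290,330:470,::-1],(400,400),interpolation=cv2.INTER_CUBIC)
cv2.imwrite("pics/c2.png",np.clip(np.hstack([a,b])*1.2,0,255).astype(np.uint8))
E
```

```text
t 6.53 p [0.4674 0.0278 0.1824] yaw 32.99 F [ 0.3 -0.3  0.5] open 0.997 tilt 0.03 q7 -1.35
rows: -0.0011 -0.0035 0.2748 0.1455 min rows 8.0
```

View pics/c2.png

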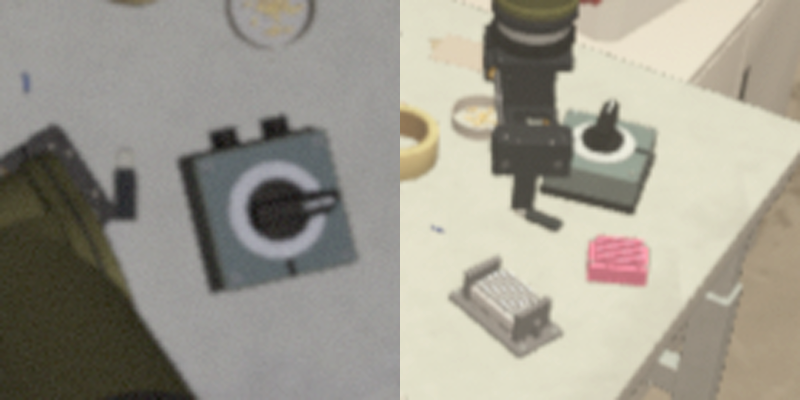

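The left crop shows the pointer at the dot (335,203), so the isolator is off. Next I turn over the carrier and go down.

Emit:
send_rows(rows="-0.001 -0.003 0.1 0.1455;-0.001 -0.003 0.1 0.1455;-0.001 -0.003 0.1 0.1455;-0.001 -0.003 0.2 0.1455;-0.001 -0.003 0.2 0.1455;-0.001 -0.003 0.27 0.1455;-0.001 -0.003 0.27 0.1455;-0.001 -0.003 0.27 0.1455;-0.001 -0.003 0.27 0.1455;-0.001 -0.003 0.27 0.1455")

```text
clock: 7.47
tool_pos: [0.4669, 0.0278, 0.1016]
eef_rot: [0.986, -0.164, 0.0, -0.0]
contact_force: [-0.6, 0.1, 0.3]
opening: 0.996
finger_force: 0.0
```

```bash
python3 go.py .4666 .0285 .013 -19.4
```

```text
t 7.47 p [0.4669 0.0278 0.1016] yaw -18.88 F [-0.6  0.1  0.3] open 0.996 tilt 0.05 q7 -1.9
rows: -0.0018 -0.0018 0.2955 0.0015 min rows 3.0
```

Emit:
send_rows(rows="-0.002 -0.002 0.1 0.0015;-0.002 -0.002 0.2 0.0015;-0.002 -0.002 0.26 0.0015;-0.002 -0.002 0.29 0.0015;-0.002 -0.002 0.294 0.0015;-0.002 -0.002 0.294 0.0015")

```text
clock: 7.97
tool_pos: [0.4673, 0.0285, 0.0139]
eef_rot: [0.985, -0.17, -0.0, -0.0]
contact_force: [0.2, -0.4, -0.1]
opening: 0.997
finger_force: 0.0
```

Emit:
send_rows(rows="0 0 0 0;0 0 0 0;0 0 0 0;0 0 0 0;0 0 0 0;0 0 0 0;0 0 0 0;0 0 0 0;0 0 0 0;0 0 0 0", jaw=1, force=20)

```text
clock: 8.8
tool_pos: [0.4668, 0.0285, 0.0137]
eef_rot: [0.985, -0.171, -0.0, 0.0]
contact_force: [-0.3, -0.2, 4.0]
opening: 0.496
finger_force: 20.0
```

```bash
python3 go.py .4666 .0285 .013 -19.4
```

```text
t 8.8 p [0.4668 0.0285 0.0137] yaw -19.66 F [-0.3 -0.2  4. ] open 0.496 tilt 0.06 q7 -1.86
rows: -0.0007 0.0004 0.0023 -0.0007 min rows 1.0
```

Emit:
send_rows(rows="0 0 -0.05 0;0 0 -0.13 0;0 0 -0.22 0;0 0 -0.3 0;0 0 -0.33 0;0 0 -0.33 0;0 0 -0.33 0")

```text
clock: 9.38
tool_pos: [0.4668, 0.0287, 0.1122]
eef_rot: [0.985, -0.171, -0.001, 0.0]
contact_force: [-0.0, -0.1, -2.3]
opening: 0.5
finger_force: 20.0
```

```bash
python3 go.py .475 .132 .113 3.5
```

```text
t 9.38 p [0.4668 0.0287 0.1122] yaw -19.65 F [-0.  -0.1 -2.3] open 0.5 tilt 0.06 q7 -1.87
rows: -0.0901 -0.3335 -0.0028 -0.0643 min rows 4.0
```

Emit:
send_rows(rows="-0.03 -0.1 0 -0.016;-0.06 -0.2 0 -0.032;-0.09 -0.28 0 -0.048;-0.09 -0.3335 0 -0.0643;-0.09 -0.3335 0 -0.0643;-0.09 -0.3335 0.08 -0.0643;-0.09 -0.3335 0.18 -0.0643;-0.09 -0.3335 0.27 -0.0643;-0.09 -0.3335 0.3 -0.0643;-0.09 -0.3335 0.3 -0.0643")

```text
clock: 10.22
tool_pos: [0.4728, 0.1302, 0.0197]
eef_rot: [1.0, 0.029, -0.004, 0.001]
contact_force: [0.5, 0.0, -2.7]
opening: 0.496
finger_force: 20.0
```

```bash
python3 go.py .475 .132 .0065 3.5
```

```text
t 10.22 p [0.4728 0.1302 0.0197] yaw 3.37 F [ 0.5  0.  -2.7] open 0.496 tilt 0.44 q7 -1.79
rows: 0.008 -0.0055 0.0441 -0.0004 min rows 1.0
```

Emit:
send_rows(rows="0 0 0.02 0;0 0 0.035 0;0 0 0.043 0;0 0 0.043 0;0 0 0.043 0;0 0 0.043 0")

```text
clock: 10.72
tool_pos: [0.4754, 0.132, 0.0102]
eef_rot: [1.0, 0.03, -0.0, -0.0]
contact_force: [-0.8, -0.1, -2.7]
opening: 0.498
finger_force: 20.0
```

```bash
python3 go.py .475 .132 .0065 3.5
```

```text
t 10.72 p [0.4754 0.132  0.0102] yaw 3.48 F [-0.8 -0.1 -2.7] open 0.498 tilt 0.01 q7 -1.79
rows: -0.0013 -0.0002 0.0124 -0.0 min rows 1.0
```

Now the last 3.7 mm, then release without opening fully.

Emit:
send_rows(rows="0 0 0.006 0;0 0 0.013 0;0 0 0.013 0;0 0 0.013 0;0 0 0.013 0")

```text
clock: 11.13
tool_pos: [0.475, 0.1318, 0.0057]
eef_rot: [1.0, 0.03, -0.001, 0.0]
contact_force: [-0.6, 0.8, -2.1]
opening: 0.498
finger_force: 20.0
```

Emit:
send_rows(rows="0 0 0 0;0 0 0 0;0 0 0 0;0 0 0 0;0 0 0 0;0 0 0 0;0 0 -0.05 0;0 0 -0.15 0;0 0 -0.27 0;0 0 -0.33 0", jaw=-0.5)

```text
clock: 11.97
tool_pos: [0.4758, 0.1319, 0.1074]
eef_rot: [1.0, 0.03, 0.001, -0.0]
contact_force: [1.1, -0.3, 0.4]
opening: 0.751
finger_force: 0.0
```

```bash
python3 go.py .475 .132 .1 93.5
```

```text
t 11.97 p [0.4758 0.1319 0.1074] yaw 3.46 F [ 1.1 -0.3  0.4] open 0.751 tilt 0.08 q7 -1.79
rows: -0.0028 -0.0005 0.0248 -0.2501 min rows 13.0
```

Emit:
send_rows(rows="0 0.6 -0.1 -0.25;0 0.6 -0.1 -0.25;0 0.6 -0.1 -0.25;0 0.6 -0.1 -0.25;0 0.6 -0.1 -0.25;0 0.6 -0.1 -0.25;0 0.6 -0.1 -0.25;0 0.6 -0.1 -0.25;0 0.6 -0.1 -0.25;0 0.6 -0.1 -0.25", jaw=-1)

```text
clock: 12.8
tool_pos: [0.4859, -0.0481, 0.1348]
eef_rot: [0.791, 0.612, -0.001, -0.0]
contact_force: [0.3, 0.1, -0.1]
opening: 0.998
finger_force: 0.0
```

```bash
python3 - <<'E'
from h import *
p,d=eyes.snapshot("top");p=p[:,:,::-1].copy();cv2.imwrite("pics/top3.png",p);q,e=eyes.snapshot("side");q=q[:,:,::-1].copy();cv2.imwrite("pics/side3.png",q)
g=lambda c:c.mean(2)
u,v=map(int,px("top",(.475,.132,.02)));U,V=map(int,px("side",(.475,.132,.02)));print(u,v,U,V)
a=cv2.resize(p[v-50:v+50,u-75:u+25],(400,400),interpolation=cv2.INTER_CUBIC)
b=cv2.resize(q[V-50:V+50,U-65:U+35],(400,400),interpolation=cv2.INTER_CUBIC)
cv2.imwrite("pics/c3.png",np.clip(np.hstack([a,b])*1.2,0,255).astype(np.uint8))
blob("top",p,(251,292),lambda c:g(c)<80,.008,name="bay")
hs=np.linalg.norm
r=p[v-20:v+21:4,u-20:u+21:4].astype(int);print(r.mean(2).astype(int));print(r[...,0]-r[...,2])
D=cloud("top",d);m=(D[...,2]>.02)&(D[...,2]<.045)&(abs(D[...,0]-.475)<.05)&(abs(D[...,1]-.132)<.05)
print(cv2.minAreaRect((D[m][:,:2]*1000).astype(np.float32)),D[m].mean(0))
E
python3 go.py .475 .132 .1 93.5
```

```text
299 297 345 275
bay [489.3 251.1] [114.6  94.6] 3.53 centroid 489.4 251.2 area 10215
[[132 135 134 134 133 133 131 131 132 133 132]
 [135 134 136 131 133 134 134 133 131 130 131]
 [133 133 132 129 119 122 130 124 132 131 129]
 [132 132 131 134 144 139 132 141 131 131 129]
 [134 131 133 138 138 139 125 137 130 131 128]
 [132 131 134 127 141 141 138 141 129 131 133]
 [134 130 132 122 135 137 145 140 128 129 131]
 [131 134 132 128 138 139 144 140 131 129 131]
 [134 134 130 134 134 144 146 127 123 131 132]
 [131 135 133 135 129 130 132 132 132 131 130]
 [130 131 134 133 134 132 134 130 131 132 131]]
[[-5 -3 -2 -3 -2 -3 -2 -3 -1 -2 -3]
 [-4 -3 -2 -2 -5 -3 -3 -5 -3 -3 -3]
 [-4 -4 -1 -5 -3 -5 -4 -3 -4 -4 -3]
 [-4 -2 -5  0 11  9  4  0 -5 -3 -4]
 [-6 -3 -3 -7  6  3  7  5 -2 -2 -5]
 [-3 -3 -2 -6  4  4  4  7 -2 -2 -4]
 [-3 -3 -5 -5  3  5  6  5 -4 -1 -3]
 [-4 -4 -2 -3  8 10  6  3 -4 -4 -4]
 [-3 -3 -2 -5  5  4  7  4 -2 -2 -3]
 [-3 -4 -3 -3 -2 -2 -6 -2 -3 -2 -4]
 [-4 -4 -3 -3 -4 -3 -5 -4 -4 -5 -3]]
((475.2685546875, 130.7916259765625), (61.42416000366211, 43.425811767578125), 4.232727527618408) [0.47572532 0.13096169 0.02624168]
t 12.9 p [ 0.4858 -0.0481  0.1347] yaw 75.11 F [ 0.1 -0.3 -0.6] open 0.996 tilt 0.09 q7 -0.77
rows: 0.5708 -0.1889 0.1159 -0.0511 min rows 5.0
```

View pics/c3.png

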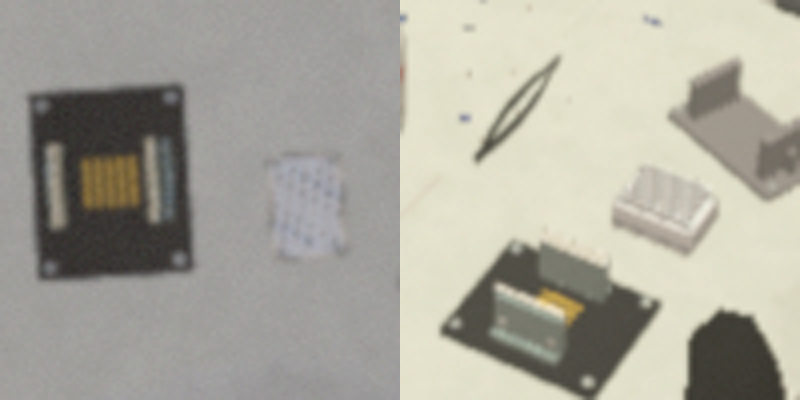

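The module stands upright on the bare bench (right crop, about (665,210)), clear of the bay and the carrier. I'll refine the camera bias using its known y.

```bash
python3 - <<'E'
from h import *
p=cv2.imread("pics/top3.png")
for t in(-1,0,1):blob("top",p,(299,297),lambda c:c[...,0]-c[...,2]>t,.03,r=28,name="mod")
E
python3 go.py .4753 .1319 .11 93.8
```

```text
mod [474.4 129.7] [61.2 42.4] 0.63 centroid 474.8 130.2 area 2227
mod [474.3 129.7] [40.5 59.5] 89.93 centroid 474.7 130.1 area 2115
mod [474.2 129.7] [39.5 58.9] 89.25 centroid 474.6 130.1 area 2002
t 12.9 p [ 0.4858 -0.0481  0.1347] yaw 75.11 F [ 0.1 -0.3 -0.6] open 0.996 tilt 0.09 q7 -0.77
rows: 0.5707 -0.1879 0.0825 -0.0519 min rows 5.0
```

Emit:
send_rows(rows="0.571 -0.188 0.08 -0.0519;0.571 -0.188 0.08 -0.0519;0.571 -0.188 0.08 -0.0519;0.571 -0.188 0.08 -0.0519;0.571 -0.188 0.08 -0.0519;0.571 -0.188 0.08 -0.0519;0.571 -0.188 0.08 -0.0519;0.571 -0.188 0.08 -0.0519;0.571 -0.188 0.08 -0.0519")

```text
clock: 13.65
tool_pos: [0.4757, 0.1299, 0.1108]
eef_rot: [0.685, 0.729, -0.001, 0.0]
contact_force: [0.8, 0.0, 0.5]
opening: 1.004
finger_force: 0.0
```

```bash
python3 go.py .4752 .1319 .007 93.5
```

```text
t 13.65 p [0.4757 0.1299 0.1108] yaw 93.55 F [0.8 0.  0.5] open 1.004 tilt 0.14 q7 -0.88
rows: 0.0075 -0.0009 0.346 0.0001 min rows 3.0
```

Emit:
send_rows(rows="0.003 0 0 0;0.003 0 0 0;0.003 0 0.1 0;0.003 0 0.2 0;0.003 0 0.29 0;0.003 0 0.33 0;0.003 0 0.342 0;0.003 0 0.342 0;0.003 0 0.342 0")

```text
clock: 14.4
tool_pos: [0.4758, 0.1329, 0.0087]
eef_rot: [0.684, 0.73, -0.0, -0.0]
contact_force: [-0.8, 0.3, -0.5]
opening: 1.001
finger_force: 0.0
```

```bash
python3 go.py .4752 .1319 .007 93.5
```

```text
t 14.4 p [0.4758 0.1329 0.0087] yaw 93.75 F [-0.8  0.3 -0.5] open 1.001 tilt 0.03 q7 -0.99
rows: -0.0033 -0.0021 0.0056 0.0007 min rows 1.0
```

Emit:
send_rows(rows="-0.003 0 0.004 0;-0.003 0 0.004 0;-0.003 0 0.004 0;-0.003 0 0.004 0;-0.003 0 0.004 0;-0.003 0 0.004 0;-0.003 0 0.004 0;-0.003 0 0.004 0;-0.003 0 0.004 0;-0.003 0 0.004 0", jaw=1, force=20)

```text
clock: 15.23
tool_pos: [0.4754, 0.1321, 0.0075]
eef_rot: [0.683, 0.73, -0.0, -0.0]
contact_force: [-1.3, -0.7, 5.8]
opening: 0.695
finger_force: 20.0
```

```bash
python3 go.py .4752 .1319 .007 93.5
```

```text
t 15.23 p [0.4754 0.1321 0.0075] yaw 93.79 F [-1.3 -0.7  5.8] open 0.695 tilt 0.06 q7 -0.99
rows: -0.0006 -0.0007 0.0015 0.0008 min rows 1.0
```

Emit:
send_rows(rows="0 0 -0.05 0;0 0 -0.13 0;0 0 -0.22 0;0 0 -0.27 0;0 0 -0.27 0;0 0 -0.27 0")

```text
clock: 15.73
tool_pos: [0.476, 0.1322, 0.0881]
eef_rot: [0.684, 0.73, 0.0, -0.0]
contact_force: [0.3, -0.4, -2.2]
opening: 0.702
finger_force: 20.0
```

```bash
python3 go.py .489 .253 .0885 93.5
```

```text
t 15.73 p [0.476  0.1322 0.0881] yaw 93.76 F [ 0.3 -0.4 -2.2] open 0.702 tilt 0.03 q7 -0.92
rows: 0.399 0.0697 -0.001 0.0007 min rows 3.0
```

Emit:
send_rows(rows="0.1 0.018 0 0.0007;0.2 0.035 0 0.0007;0.3 0.052 0 0.0007;0.36 0.063 0 0.0007;0.398 0.07 0 0.0007;0.398 0.07 0 0.0007;0.398 0.07 0 0.0007;0.398 0.07 0 0.0007;0.398 0.07 0 0.0007")

```text
clock: 16.48
tool_pos: [0.4885, 0.2501, 0.0874]
eef_rot: [0.686, 0.728, -0.002, 0.0]
contact_force: [0.3, -0.3, -1.9]
opening: 0.698
finger_force: 20.0
```

```bash
python3 go.py .489 .253 .06 93.5; python3 - <<'E'
from h import *
p,d=eyes.snapshot("top");p=p[:,:,::-1].copy();cv2.imwrite("pics/top4.png",p);q,e=eyes.snapshot("side");q=q[:,:,::-1].copy();cv2.imwrite("pics/side4.png",q)
a=cv2.resize(p[245:345,200:300],(400,400),interpolation=cv2.INTER_CUBIC)
b=cv2.resize(q[240:340,268:368],(400,400),interpolation=cv2.INTER_CUBIC)
cv2.imwrite("pics/c4.png",np.clip(np.hstack([a,b])*1.2,0,255).astype(np.uint8))
E
```

```text
t 16.48 p [0.4885 0.2501 0.0874] yaw 93.41 F [ 0.3 -0.3 -1.9] open 0.698 tilt 0.21 q7 -1.01
rows: 0.0097 0.0023 0.0914 -0.0003 min rows 1.0
```

View pics/c4.png

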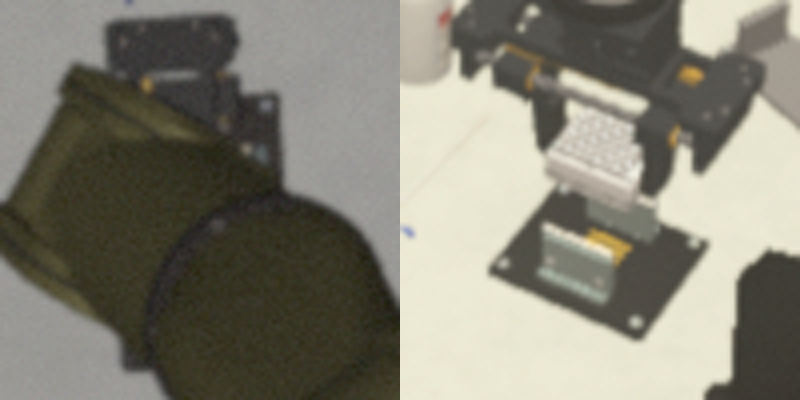

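Emit:
send_rows(rows="0 0 0 0;0 0 0 0;0 0 0.03 0;0 0 0.06 0;0 0 0.09 0;0 0 0.09 0;0 0 0.09 0;0 0 0.09 0")

```text
clock: 17.25
tool_pos: [0.4884, 0.2528, 0.0606]
eef_rot: [0.685, 0.729, -0.001, -0.0]
contact_force: [0.2, 0.4, -2.7]
opening: 0.703
finger_force: 20.0
```

```bash
python3 go.py .489 .253 .0165 93.5
```

```text
t 17.25 p [0.4884 0.2528 0.0606] yaw 93.55 F [ 0.2  0.4 -2.7] open 0.703 tilt 0.09 q7 -1.04
rows: 0.0005 0.0021 0.1471 0.0001 min rows 2.0
```

Emit:
send_rows(rows="0 0 0.02 0;0 0 0.04 0;0 0 0.06 0;0 0 0.08 0;0 0 0.1 0;0 0 0.1 0;0 0 0.1 0")

```text
clock: 17.83
tool_pos: [0.4883, 0.2526, 0.0304]
eef_rot: [0.685, 0.729, -0.001, -0.0]
contact_force: [0.8, 1.1, -2.1]
opening: 0.702
finger_force: 20.0
```

```bash
python3 go.py .489 .253 .0165 93.5
```

```text
t 17.83 p [0.4883 0.2526 0.0304] yaw 93.55 F [ 0.8  1.1 -2.1] open 0.702 tilt 0.12 q7 -1.06
rows: 0.0012 0.0025 0.0464 0.0001 min rows 1.0
```

No side force, so I go down to the floor.

Emit:
send_rows(rows="0 0 0.015 0;0 0 0.03 0;0 0 0.04 0;0 0 0.047 0;0 0 0.047 0;0 0 0.047 0")

```text
clock: 18.33
tool_pos: [0.4885, 0.2527, 0.0167]
eef_rot: [0.685, 0.729, -0.001, -0.0]
contact_force: [0.2, -0.2, -2.2]
opening: 0.702
finger_force: 20.0
```

```bash
python3 go.py .489 .253 .0155 93.5
```

```text
t 18.33 p [0.4885 0.2527 0.0167] yaw 93.54 F [ 0.2 -0.2 -2.2] open 0.702 tilt 0.08 q7 -1.07
rows: 0.0007 0.0018 0.004 0.0001 min rows 1.0
```

Emit:
send_rows(rows="0 0 0.004 0;0 0 0.004 0;0 0 0.004 0;0 0 0.004 0")

```text
clock: 18.67
tool_pos: [0.4886, 0.2528, 0.0157]
eef_rot: [0.685, 0.729, -0.0, -0.0]
contact_force: [-0.3, -0.5, -1.4]
opening: 0.7
finger_force: 20.0
```

Emit:
send_rows(rows="0 0 0 0;0 0 0 0;0 0 0 0;0 0 0 0;0 0 0 0;0 0 0 0;0 0 -0.05 0;0 0 -0.15 0;0 0 -0.28 0;0 0 -0.4 0", jaw=-1)

```text
clock: 19.5
tool_pos: [0.4881, 0.2525, 0.1368]
eef_rot: [0.685, 0.729, -0.001, -0.001]
contact_force: [0.6, 0.9, 0.2]
opening: 1.0
finger_force: 0.0
```

```bash
python3 go.py .489 .02 .16 98
```

```text
t 19.5 p [0.4881 0.2525 0.1368] yaw 93.56 F [0.6 0.9 0.2] open 1.0 tilt 0.15 q7 -0.97
rows: -0.7736 -0.0454 -0.0767 -0.0123 min rows 6.0
```

Emit:
send_rows(rows="-0.1 -0.1 -0.08 -0.012;-0.77 -0.1 -0.08 -0.012;-0.77 -0.1 -0.08 -0.012;-0.77 -0.1 -0.08 -0.012;-0.77 -0.1 -0.08 -0.012;-0.77 -0.1 -0.08 -0.012;-0.77 -0.1 -0.08 -0.012;-0.77 -0.1 -0.08 -0.012;-0.77 -0.1 -0.08 -0.012")

```text
clock: 20.25
tool_pos: [0.4732, 0.0208, 0.1598]
eef_rot: [0.657, 0.754, 0.0, -0.0]
contact_force: [-0.1, 1.2, 0.2]
opening: 1.001
finger_force: 0.0
```

```bash
python3 go.py .492 -.2302 .12 102.8; python3 - <<'E'
from h import *
p,d=eyes.snapshot("top");p=p[:,:,::-1].copy();cv2.imwrite("pics/top5.png",p);q,e=eyes.snapshot("side");q=q[:,:,::-1].copy();cv2.imwrite("pics/side5.png",q)
a=cv2.resize(p[255:330,215:290],(400,400),interpolation=cv2.INTER_CUBIC)
b=cv2.resize(q[260:340,278:358],(400,400),interpolation=cv2.INTER_CUBIC)
cv2.imwrite("pics/c5.png",np.clip(np.hstack([a,b])*1.2,0,255).astype(np.uint8))
D=cloud("top",d);m=(D[...,2]>.03)&(D[...,2]<.046)&(abs(D[...,0]-.489)<.05)&(abs(D[...,1]-.2515)<.021)
print(D[m].mean(0),np.ptp(D[m],0))
E
```

```text
t 20.25 p [0.4732 0.0208 0.1598] yaw 97.84 F [-0.1  1.2  0.2] open 1.001 tilt 0.06 q7 -0.6
rows: -0.8377 -0.0521 0.132 -0.0138 min rows 7.0
[0.48982458 0.25110896 0.03557219] [0.06041721 0.03960245 0.01498036]
```

View pics/c5.png

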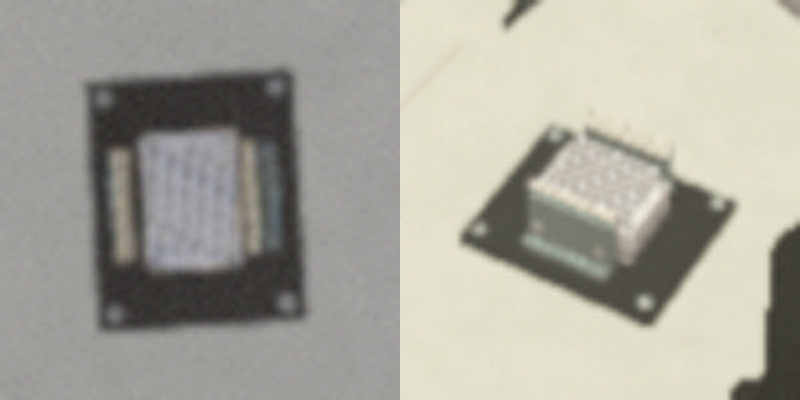

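The module sits between the walls, centred and flat (left crop, (143–240, 130–270)). Back to the handle.

Emit:
send_rows(rows="-0.838 -0.052 0 -0.0138;-0.838 -0.052 0 -0.0138;-0.838 -0.052 0 -0.0138;-0.838 -0.052 0 -0.0138;-0.838 -0.052 0 -0.0138;-0.838 -0.052 0.1 -0.0138;-0.838 -0.052 0.13 -0.0138;-0.838 -0.052 0.13 -0.0138;-0.838 -0.052 0.13 -0.0138;-0.838 -0.052 0.13 -0.0138")

```text
clock: 21.18
tool_pos: [0.4931, -0.2276, 0.1215]
eef_rot: [0.622, 0.783, 0.001, -0.0]
contact_force: [0.1, 0.3, -0.1]
opening: 1.002
finger_force: 0.0
```

```bash
python3 go.py .492 -.2302 .0625 102.8
```

```text
t 21.18 p [ 0.4931 -0.2276  0.1215] yaw 103.08 F [ 0.1  0.3 -0.1] open 1.002 tilt 0.09 q7 -0.06
rows: -0.0079 -0.0057 0.1967 0.0008 min rows 2.0
```

Emit:
send_rows(rows="0 -0.002 0.06 0.0005;0 -0.002 0.13 0.0005;0 -0.002 0.18 0.0005;0 -0.002 0.195 0.0005;0 -0.002 0.195 0.0005;0 -0.002 0.195 0.0005")

```text
clock: 21.68
tool_pos: [0.4923, -0.2296, 0.0633]
eef_rot: [0.624, 0.781, 0.0, 0.0]
contact_force: [-0.1, 0.8, 0.6]
opening: 0.998
finger_force: 0.0
```

```bash
python3 go.py .492 -.2302 .0625 102.8
```

```text
t 21.68 p [ 0.4923 -0.2296  0.0633] yaw 102.78 F [-0.1  0.8  0.6] open 0.998 tilt 0.02 q7 -0.14
rows: -0.0018 -0.0015 0.0027 -0.0 min rows 1.0
```

Emit:
send_rows(rows="0 0 0 0;0 0 0 0;0 0 0 0;0 0 0 0;0 0 0 0;0 0 0 0;0 0 0 0;0 0 0 0;0 0 0 0;0 0 0 0", jaw=1, force=25)

```text
clock: 22.52
tool_pos: [0.4912, -0.2309, 0.0622]
eef_rot: [0.625, 0.781, -0.0, -0.0]
contact_force: [-0.0, 0.5, 0.2]
opening: 0.267
finger_force: 0.0
```

Emit:
send_rows(rows="0 0 0 0;0 0 0 0;0 0 0 0;0 0 0 0")

```text
clock: 22.85
tool_pos: [0.4919, -0.2308, 0.0622]
eef_rot: [0.625, 0.781, 0.0, -0.0]
contact_force: [1.3, 0.4, -2.5]
opening: 0.2
finger_force: 25.0
```

```bash
python3 go.py .492 -.2302 .0625 11
```

```text
t 22.85 p [ 0.4919 -0.2308  0.0622] yaw 102.66 F [ 1.3  0.4 -2.5] open 0.2 tilt 0.01 q7 -0.14
rows: 0.0019 0.0009 -0.001 0.2546 min rows 13.0
```

Emit:
send_rows(rows="0 0 0 0.017;0 0 0 0.034;0 0 0 0.051;0 0 0 0.068;0 0 0 0.085;0 0 0 0.102;0 0 0 0.119;0 0 0 0.136;0 0 0 0.153;0 0 0 0.17")

```text
clock: 23.68
tool_pos: [0.4912, -0.2306, 0.0622]
eef_rot: [0.936, 0.351, -0.001, -0.0]
contact_force: [0.8, 0.3, -1.7]
opening: 0.203
finger_force: 25.0
```

Emit:
send_rows(rows="0 0 0 0.017;0 0 0 0.034;0 0 0 0.051;0 0 0 0.068;0 0 0 0.08;0 0 0 0.086;0 0 0 0.086;0 0 0 0.086;0 0 0 0.086")

```text
clock: 24.43
tool_pos: [0.491, -0.2304, 0.0622]
eef_rot: [0.996, 0.093, -0.001, -0.0]
contact_force: [-1.0, 1.7, 0.3]
opening: 0.205
finger_force: 25.5
```

Emit:
send_rows(rows="0 0 0 0;0 0 0 0;0 0 0 0;0 0 0 0;0 0 0 0;0 0 -0.05 0;0 0 -0.12 0;0 0 -0.2 0;0 0 -0.3 0;0 0 -0.4 0", jaw=-1)

```text
clock: 25.27
tool_pos: [0.4908, -0.2309, 0.1831]
eef_rot: [0.996, 0.091, -0.001, -0.0]
contact_force: [1.2, -0.3, 0.2]
opening: 0.933
finger_force: 0.0
```

```bash
python3 go.py .4 -.36 .2 11
```

```text
t 25.27 p [ 0.4908 -0.2309  0.1831] yaw 10.47 F [ 1.2 -0.3  0.2] open 0.933 tilt 0.14 q7 -1.14
rows: -0.3759 0.3683 -0.0557 -0.0015 min rows 4.0
```

Emit:
send_rows(rows="-0.5 0.5 -0.05 0;-0.5 0.5 -0.05 0;-0.5 0.5 -0.05 0;-0.5 0.5 -0.05 0;-0.5 0.5 -0.05 0;-0.5 0.5 -0.05 0;-0.5 0.5 -0.05 0;-0.5 0.5 -0.05 0")

```text
clock: 25.93
tool_pos: [0.3713, -0.4054, 0.1973]
eef_rot: [0.996, 0.091, -0.0, -0.0]
contact_force: [0.2, 0.7, -0.8]
opening: 0.996
finger_force: 0.0
```

```bash
python3 go.py; python3 - <<'E'
from h import *
p,d=eyes.snapshot("top");p=p[:,:,::-1].copy()
cv2.imwrite("pics/c6.png",np.clip(cv2.resize(p[230:340,210:500],(790,300),interpolation=cv2.INTER_CUBIC)*1.2,0,255).astype(np.uint8))
E
```

```text
t 25.93 p [ 0.3713 -0.4054  0.1973] yaw 10.44 F [ 0.2  0.7 -0.8] open 0.996 tilt 0.05 q7 -0.78
```

View pics/c6.png

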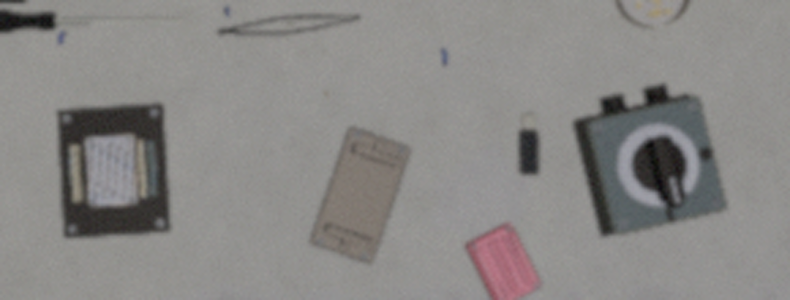

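The pointer is on the bar (673,200), the module is in the bay (110,170), and nothing else in this crop shows as moved. I'm handing in.

```bash
python3 -c "
from plant import finish_job
print(finish_job())"
```

```text
the job is handed in; nothing more can be done
None
```

The job is handed in at about 26 s of 72 s: the last camera check showed the isolator back on and the module flat and centred in the bay, with nothing else in that view moved; the judge gave no verdict.

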